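# Clear the swing, release both catches and hold the tube cage gate open

### The job

The glass beaker on the mat blocks the gate of the tube cage: slide it along the mat into the blue ring without lifting it, and let it go there. Then squeeze the yellow catch fully until it stays back, then squeeze the red catch on the gate fully, and with it squeezed swing the gate towards you, past its detent, until it stands wide open, nearly square to the front of the cage. A spring pulls the gate back, so finish while still gripping the two tabs of the red catch and holding the gate wide open; leave the beaker standing in the blue ring and the other things on the bench where they are.

Things in the scene. Friction and masses are not known exactly. Their poses are not given: they have to be found in the camera images.
- sample_beaker: the glass beaker to be slid, on the mat in front of the gate: round, 53 mm across, 70 mm high, about 0.11 kg; origin at the centre of its underside, z up. Grip it across from above. (Another beaker far to the right, off the mat, has no part in this.)
- blue_ring (a point): centre of the blue ring, on the mat's upper face. The ring (inner diameter 76 mm, small blue dot in the middle) is painted on a thin grey fixed mat, 94 x 240 x 2 mm, in front of the cage; the beaker starts near the black ring of the same mat, 145 mm away (towards +y of the cage frame).
- cage: the tube cage, fixed: white open-topped box, 64 mm deep, 181 wide, 100 high, with three blue-capped tubes and a barred gate across its front. Origin on the bench, in the plane of the shut gate, midway along it; x points into the cage (away from the robot), y left along the gate, z up. Gate and walls are 106 mm high, tubes 118; only the catches stand higher, to 165 mm.
- gate_hinge (a point): a point on the gate's vertical hinge line, at the gate's right end (cage frame x = 0, y = -0.0825), 148 mm above the bench
- catch1_grip (a point): place for the middle between the finger pads to squeeze the yellow catch, 148 mm high, on the pillar at the cage's left end. Yellow tab in front of a fixed grey tab, each 20 mm wide, 8 thick, top at 165 mm, foot at 125. Outer faces 56 mm apart along cage x, 42 when squeezed; the point is midway between them when squeezed. Grip from above, closing along cage x.
- catch1 (a joint): travel of the yellow catch, m: near 0 as found, 0.014 = squeezed home (yellow tab pushed towards +x of the cage). No spring: it takes about 3 N and stays where it is pushed. Its pin blocks the red catch until it is past about 0.011.
- catch2_grip (a point): place for the middle between the finger pads to squeeze the red catch, 148 mm high, 98 mm from the hinge, moving and turning with the gate. Red tab (left) and fixed grey tab (right, nearer the hinge), each 20 mm wide, 8 thick, top at 165 mm, foot at 107. Outer faces 50 mm apart along the gate, 36 when squeezed; the point is midway between them then. Grip from above, closing along the gate.
- catch2 (a joint): travel of the red catch, m: 0 as found, 0.014 = squeezed home. A spring (3 N rising to 7 N) pushes it back. Its bolt holds the gate until it is past about 0.010; it cannot move before the yellow catch is back.
- gate: the gate with the fixed grey tab of the red catch (and carrying the red catch). Origin on the hinge line at bench height; y axis along the gate from the hinge, z up.
- gate_angle (a joint): angle of the gate, rad: 0 shut, grows as its left end swings towards the robot (counter-clockwise from above), stop at 1.55. Gate 164 mm long. A spring (0.06 to 0.37 N m) pulls it shut; a detent resists from about 0.5 to 0.75 (up to about 1 N m, some 10 N at the catch), then lets go. Released beyond it the gate rests at about 1.0, not wide enough.
- timer: bystander: small white timer with a slanted face, 31 x 66 x 58 mm; origin under its centre
- vial: bystander: glass vial with a black cap, 29 mm across, 64 mm high; origin under its centre
- small_carton: bystander: low white carton, 46 x 85 x 22 mm; origin under its centre
- filter_carton: bystander: pale carton, 70 x 70 x 50 mm; origin under its centre

How it is judged:
By the outcome, as a careful person would: the job done as asked, in the order asked, and still so for the second after the job is handed in, while the arm keeps its last pose, push and grip.
It also fails if it takes over 72 s, if anything falls off the work surface, if the arm or the gripper's body presses on something with over 40 N, if the wrist force passes 120 N, or if a joint passes its speed limit or range.

### The arm

A 6-joint arm with a two-finger parallel gripper is mounted at the origin on the work surface; the furniture and walls round the work are solid. World frame = base frame: x ahead of the robot, y to its left, z up, the work surface at z = 0. Lengths are in mm, angles in rad, forces in N, time in s.
With the tool pointing down it reaches from about 275 to 750 mm from the base axis. Payload 10.2 kg.
Tool frame: the origin (TCP) lies at the centre of the arm's flange, where the gripper is bolted on; the fingertips stand 173 mm ahead of it and the grasp point (between the pads) lies 155 mm ahead of it; z points along the fingers, y is the line along which they close (so a half turn about z gives the same grasp; the last joint's range is limited). The gripper opens to 85 mm and grips with 20 to 120 N. Pads are 22 mm wide; open, the fingers measure 114 mm over their backs; the gripper's body (76 mm by 85 mm) begins 54 mm behind the grasp point. The pads swing forward as they close: fully open they stand 13 mm farther back than shut.
Start: joints at [-1, 0.313, 1.498, -0, 1.331, -0.223], TCP at [374.331, -368.115, 404.694] pointing down, gripper open.
Joint ranges: [-2.94, 2.94], [-0.97, 2.17], [0.19, 2.56], [-1.23, 4.37], [0.02, 3.11], [-2.88, 2.88]. Speed limits (rad/s): [2.39, 2.39, 3.01, 3.14, 3.14, 3.14].

### API

Orientations are given as a unit quaternion [w, x, y, z].
In Python, from rig import ctrl gives the robot as it stands.
- The arm moves only by the tool steer_hand, called after "Request:" by a JSON object that holds its "name" and its "arguments". Schema: {"type":"object","properties":{"increments":{"type":"object","properties":{"steps":{"type":"array","items":{"type":"array","items":{"type":"number"},"minItems":6,"maxItems":6},"minItems":1,"maxItems":8}},"additionalProperties":false,"required":["steps"]},"jaw":{"type":"number"},"clamp_n":{"type":"number"},"only":{"type":"string"},"quiet":{"type":"boolean"},"lines":{"type":"string"}},"required":["increments"],"additionalProperties":false}. increments is an object whose key "steps" holds a list of rows, 1 to 8 of them, each of 6 numbers: dx, dy, dz in mm, then a rotation vector rx, ry, rz in rad; each row is the pose to reach, as a shift and turn from the pose commanded when the call began, along the tool's axes at that moment; what a row does not reach only later rows make up. A row lasts 1/10 s, in which the tool goes at most 50 mm and 0.15 rad, less where a joint would pass 70% of its speed; a pose out of reach is approached as far as the arm can. jaw is the opening from 0.0 (shut) to 1.0 (fully open), set as the call begins (left out keeps the last). The fingers move at their own pace and stop on an object; clamp_n is the grip in N (left out, the last holds). Time passes only in rows, so rows that do not move let the fingers close. The tool returns the time, the measured TCP pose, the force, the opening and the grip force at its end. only (a regular expression) keeps the lines of the reply that match it, lines (a string "A,B") keeps lines A to B, and quiet returns only ok. Input that does not fit is refused with a message, and nothing moves.
- ctrl.sense(): the state, without advancing time (a new reading comes with each control period).
- ctrl.capture(name): name is "side" or "top"; returns the picture (400x640x3 uint8, red, green, blue); there is no depth.
- ctrl.calibration(name): a dict with "fx", "fy", "cx", "cy" (pixels), "distortion" ([k1, k2, p1, p2, k3] as OpenCV has them; the pictures are not rectified), "position" and "attitude" of the camera in the world. Camera axes: x right, y down, z forward; pixel columns grow to the right and rows downward; lengths in mm; the calibration is good to about 2 mm. A picture is of the moment at which its call begins. calibration takes no time and is no camera call.
- ctrl.finish_job(): hands the job in; it is judged then, once.
The state is a dict: "time_s": time; "joints": joint angles; "dq": joint speeds; "tau": joint torques, N m; "eef_pos": TCP position; "ee_rot": TCP orientation; "force": force on the tool from outside, world axes, zero at the start; "wrist_torque": the same for the moment, N m; "grip_width": opening from 0.0 (shut) to 1.0 (fully open); "grip_force": force on a finger pad.
Only numpy, scipy, OpenCV 4.12 (cv2) and the standard library are available. Lean on these libraries where they do the work, as an engineer would, in place of code of your own. Each camera call takes 0.05 s, during which the arm holds its last target. There are 200 camera calls.

## Working session

There is one attempt and no reset: what is moved stays moved. The work goes in short steps, Python scripts to look and compute and a tool call to move; the robot and the scene stay as the last step left them, time stands still between calls to the robot, and variables do not carry over. Pictures are saved under pics/ and viewed, at most 10 in all, crops included, and the job is handed in when it is done.

```bash
ls; mkdir -p pics
```

Run:
```python
from rig import ctrl
import cv2
for n in("side","top"):
    cv2.imwrite(f"pics/{n}0.png",ctrl.capture(n)[:,:,::-1]); print(n,ctrl.calibration(n))
print(ctrl.sense())
```

```text
pics
rig.py
side {'fx': 379.90972246473217, 'fy': 379.90972246473217, 'cx': 320.67969549951675, 'cy': 200.97580017031697, 'distortion': array([-0.08539789,  0.        ,  0.        ,  0.        ,  0.        ]), 'position': array([ 149.26387304,  435.08005773, 1030.01724018]), 'attitude': array([ 0.07898256, -0.24984532,  0.9195967 , -0.29271315])}
top {'fx': 510.6035304888039, 'fy': 510.6035304888039, 'cx': 316.4689536729533, 'cy': 199.80815398559392, 'distortion': array([0.00416941, 0.        , 0.        , 0.        , 0.        ]), 'position': array([ 373.9994202 ,  -90.17026293, 1723.29598646]), 'attitude': array([-0.0175372 ,  0.71150398, -0.70190149,  0.028086  ])}
{'time_s': 0.1, 'joints': array([-1.00038622e+00,  3.13387113e-01,  1.49835404e+00,  1.84201649e-05,
        1.33100071e+00, -2.23386480e-01]), 'dq': array([-0.00187186, -0.00036785, -0.00278031, -0.00016501, -0.00283394,
       -0.00097155]), 'tau': array([ 1.26309496e-03, -4.12900722e+01, -2.60141695e+01, -2.64115924e-04,
        3.05488589e-03, -3.49899949e-06]), 'eef_pos': array([ 374.31497535, -368.07440409,  404.19839856]), 'ee_rot': array([-5.67523540e-04,  9.22265118e-01,  3.86557526e-01, -9.03906399e-05]), 'force': array([ 0.64746715, -0.38352955, -0.57177893]), 'wrist_torque': array([-0.00200962, -0.01677637,  0.00657939]), 'grip_force': 0.0, 'grip_width': 0.9952349691428645}
```

View pics/top0.png

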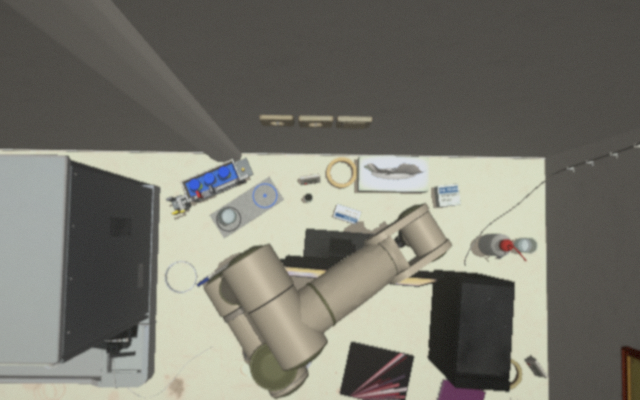

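View pics/side0.png

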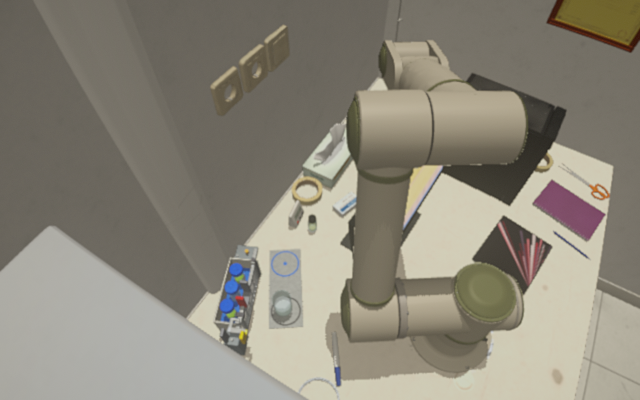

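The top view shows the cage at about (217,180), the beaker at (228,217), the blue ring at (265,195) and a tall machine to the left (column < 160). The side view shows the cage at (238,300), the beaker at (282,307) and the ring at (285,264). I'll zoom in on both.

Create h.py:
```python
import numpy as np, cv2
from scipy.spatial.transform import Rotation as R
from rig import ctrl
def cam(n):
    c=ctrl.calibration(n); K=np.array([[c['fx'],0,c['cx']],[0,c['fy'],c['cy']],[0,0,1]])
    return K,np.array(c['distortion']),np.array(c['position']),R.from_quat(np.roll(c['attitude'],-1)).as_matrix()
def ray(n,uv):
    K,d,p,A=cam(n); q=cv2.undistortPoints(np.array([[uv]],float),K,d)[0,0]
    return p,A@np.array([q[0],q[1],1])
def onz(n,uv,z):
    p,v=ray(n,uv); return p+v*(z-p[2])/v[2]
def tri(ut,us):
    p,a=ray("top",ut); q,b=ray("side",us); s=np.linalg.lstsq(np.c_[a,-b],q-p,rcond=None)[0]
    return (p+a*s[0]+q+b*s[1])/2, np.linalg.norm(p+a*s[0]-q-b*s[1])
def proj(n,X):
    K,d,p,A=cam(n); return cv2.projectPoints(((np.atleast_2d(X)-p)@A),np.zeros(3),np.zeros(3),K,d)[0][:,0]
```

Run:
```python
import cv2
t=cv2.imread('pics/top0.png');s=cv2.imread('pics/side0.png')
cv2.imwrite('pics/c1.png',cv2.resize(t[150:245,160:290],None,fx=6,fy=6,interpolation=cv2.INTER_CUBIC))
cv2.imwrite('pics/c2.png',cv2.resize(s[240:360,190:310],None,fx=5,fy=5,interpolation=cv2.INTER_CUBIC))
```

```text
(no output)
```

View pics/c1.png

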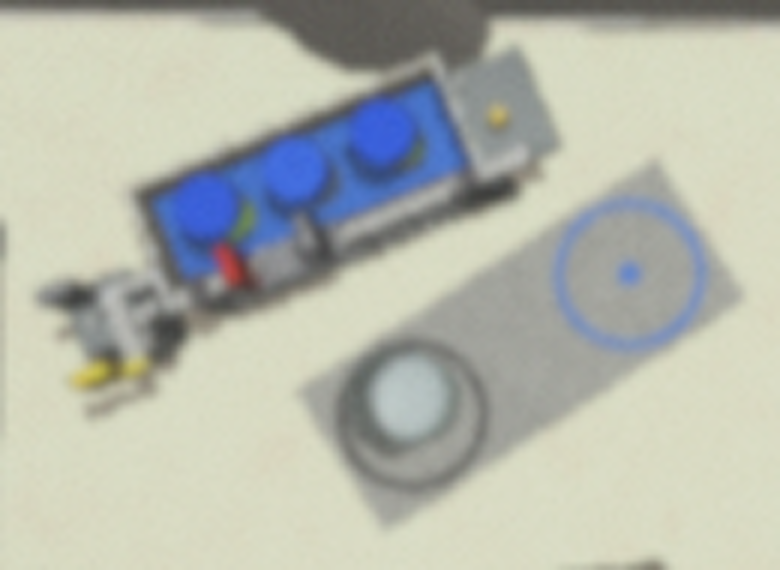

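View pics/c2.png

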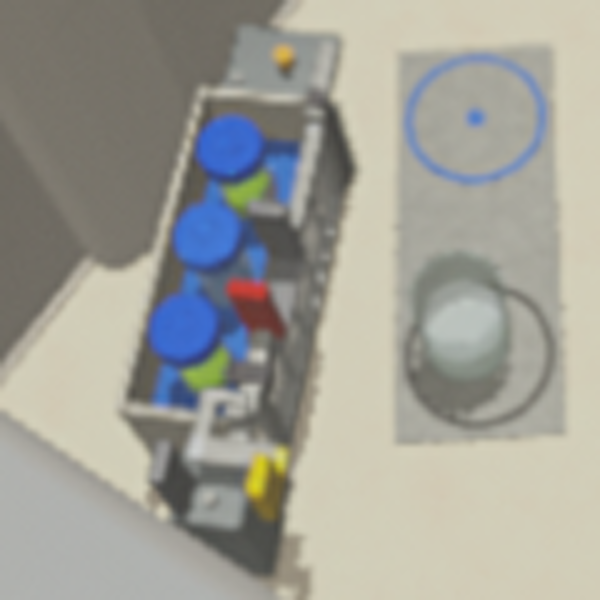

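Run:
```python
from h import *
T=lambda x,y:(160+(x+.5)/6-.5,150+(y+.5)/6-.5)
S=lambda x,y:(190+(x+.5)/5-.5,240+(y+.5)/5-.5)
np.set_printoptions(precision=1,suppress=True)
t=cv2.imread('pics/top0.png');s=cv2.imread('pics/side0.png')
P=[(( 207,207),(182,327)),((297,172),(207,237)),((385,132),(230,148))]
for a,b in P: print('cap',onz('top',T(*a),118),onz('side',S(*b),118),tri(T(*a),S(*b)))
print('bluedot',onz('top',T(629,273),2),onz('side',S(476,118),2))
print('black',onz('top',T(412,415),2),onz('side',S(480,350),2))
print('beaker',onz('top',T(411,396),70),onz('side',S(465,325),70))
print('red',onz('top',T(225,258),165),onz('side',S(247,290),165))
print('grey2',onz('top',T(302,225),165),onz('side',S(268,208),165))
print('yellow',onz('top',T(90,376),165),onz('side',S(265,460),165))
print('grey1',onz('top',T(60,296),165),onz('side',S(160,447),165))
for n,im,(x0,y0,x1,y1) in(('top',t,(160,150,290,245)),('side',s,(190,240,310,360))):
    h=cv2.cvtColor(im,cv2.COLOR_BGR2HSV);
    for nm,m in(('red',((h[...,0]<8)|(h[...,0]>172))&(h[...,1]>120)),('yel',(h[...,0]>20)&(h[...,0]<33)&(h[...,1]>140))):
        v,u=np.nonzero(m[y0:y1,x0:x1]); print(n,nm,list(zip(u+x0,v+y0))[:40])
```

```text
cap [522.  272.1 118. ] [517.8 270.5 118. ] (array([520.6, 271.2, 115.7]), np.float64(4.258001682931609))
cap [541.2 225.6 118. ] [536.4 225.9 118. ] (array([540.3, 225.6, 112.3]), np.float64(3.50504425865928))
cap [563. 180. 118.] [556.7 180.  118. ] (array([561.7, 179.6, 111.7]), np.float64(4.977341254957306))
bluedot [498.9  60.8   2. ] [493.8  56.7   2. ]
black [417.4 180.5   2. ] [413.6 174.6   2. ]
beaker [425.9 170.6  70. ] [410.3 184.6  70. ]
red [491.8 251.6 165. ] [483.4 248.3 165. ]
grey2 [509.2 213.1 165. ] [500.  209.2 165. ]
yellow [430.9 318.  165. ] [427.4 309.3 165. ]
grey1 [471.3 334.5 165. ] [472.2 329.5 165. ]
top red [(np.int64(197), np.int64(191)), (np.int64(197), np.int64(192)), (np.int64(198), np.int64(192)), (np.int64(197), np.int64(193)), (np.int64(198), np.int64(193)), (np.int64(199), np.int64(193)), (np.int64(197), np.int64(194)), (np.int64(198), np.int64(194)), (np.int64(199), np.int64(194)), (np.int64(198), np.int64(195)), (np.int64(199), np.int64(195)), (np.int64(200), np.int64(195)), (np.int64(198), np.int64(196)), (np.int64(199), np.int64(196)), (np.i
[... 2139 characters left out ...]
.int64(245), np.int64(333)), (np.int64(246), np.int64(333)), (np.int64(240), np.int64(334)), (np.int64(241), np.int64(334)), (np.int64(242), np.int64(334)), (np.int64(243), np.int64(334)), (np.int64(244), np.int64(334)), (np.int64(245), np.int64(334)), (np.int64(246), np.int64(334)), (np.int64(240), np.int64(335)), (np.int64(241), np.int64(335)), (np.int64(242), np.int64(335)), (np.int64(243), np.int64(335)), (np.int64(246), np.int64(335)), (np.int64(239), np.int64(336)), (np.int64(240), np.int64(336)), (np.int64(241), np.int64(336)), (np.int64(242), np.int64(336)), (np.int64(243), np.int64(336)), (np.int64(239), np.int64(337)), (np.int64(240), np.int64(337)), (np.int64(241), np.int64(337))]
```

Add to h.py:
```python
def go(g,phi,frm=None):
    """grasp-point target (world) and closing-axis angle -> tool-frame shift + rotvec"""
    s=ctrl.sense(); R0=R.from_quat(np.roll(s['ee_rot'],-1)); y=np.array([np.cos(phi),np.sin(phi),0]); z=np.array([0,0,-1.])
    Rt=R.from_matrix(np.c_[np.cross(y,z),y,z]); d=np.array(g,float)-155*z-s['eef_pos']
    print('shift',R0.inv().apply(d).round(1),'rot',(R0.inv()*Rt).as_rotvec().round(4),'world',d.round(1))
```

Run:
```python
from h import *
np.set_printoptions(precision=1,suppress=True)
T=lambda x,y:(160+(x+.5)/6-.5,150+(y+.5)/6-.5)
S=lambda x,y:(190+(x+.5)/5-.5,240+(y+.5)/5-.5)
print('beaker',tri(T(411,396),S(465,325)))
go([425,175,150],-.97)
```

```text
beaker (array([424.4, 175.4,  29. ]), np.float64(6.628736507872561))
shift [ 422.7 -344.5   99.7] rot [-0.  -0.   0.2] world [ 50.7 543.1 -99.2]
```

545 mm /50 = 11 rows; 2 calls. First: 8 rows to ~ (300,-245,70).

Request:
{"name": "steer_hand", "arguments": {"increments": {"steps":[[38, -31, 5, 0, 0, 0.02], [76, -62, 10, 0, 0, 0.05], [114, -93, 20, 0, 0, 0.08], [152, -124, 30, 0, 0, 0.1], [190, -155, 40, 0, 0, 0.13], [228, -186, 50, 0, 0, 0.16], [266, -217, 60, 0, 0, 0.19], [300, -245, 70, 0, 0, 0.194]]}, "jaw": 1.0, "clamp_n": 20}}

```text
time_s: 0.9
eef_pos: [409.6, 19.7, 334.3]
ee_rot: [-0.0, 0.955, 0.295, 0.0]
force: [0.7, -0.6, 0.6]
grip_width: 1.0
grip_force: 0.0
```

```bash
python3 -c "
from h import *
go([425,175,130],-.97)"
```

```text
shift [ 100.3 -119.5   49.3] rot [ 0.     -0.0001 -0.0017] world [ 15.4 155.3 -49.3]
```

Request:
{"name": "steer_hand", "arguments": {"increments": {"steps":[[30, -36, 15, 0, 0, 0], [60, -72, 30, 0, 0, 0], [90, -107, 45, 0, 0, 0], [100, -119, 49, 0, 0, 0], [100, -119, 49, 0, 0, 0]]}}}

```text
time_s: 1.4
eef_pos: [425.0, 173.9, 284.8]
ee_rot: [-0.0, 0.955, 0.297, -0.001]
force: [-0.3, 0.2, 0.4]
grip_width: 0.999
grip_force: 0.0
```

Run:
```python
from h import *
for n,(y0,x0,s) in {'top':(140,150,(110,150)),'side':(220,180,(150,150))}.items():
    im=ctrl.capture(n)[:,:,::-1]; cv2.imwrite(f'pics/{n}1.png',im)
    globals()[n]=cv2.resize(im[y0:y0+130,x0:x0+130],(520,520),interpolation=cv2.INTER_CUBIC)
a=np.hstack([cv2.resize(top,(400,400)),cv2.resize(side,(400,400))]); cv2.imwrite('pics/v1.png',a)
p=ctrl.sense()['eef_pos']; print(p); p[2]-=155
for n in('top','side'): print(n,proj(n,p),proj(n,p-[0,0,18]))
```

```text
[425.31712352 171.90932954 285.67874809]
top [[224.59859523 215.12466882]] [[225.53805811 215.32176535]]
side [[278.36469917 288.9851096 ]] [[279.01579756 291.70562099]]
```

View pics/v1.png

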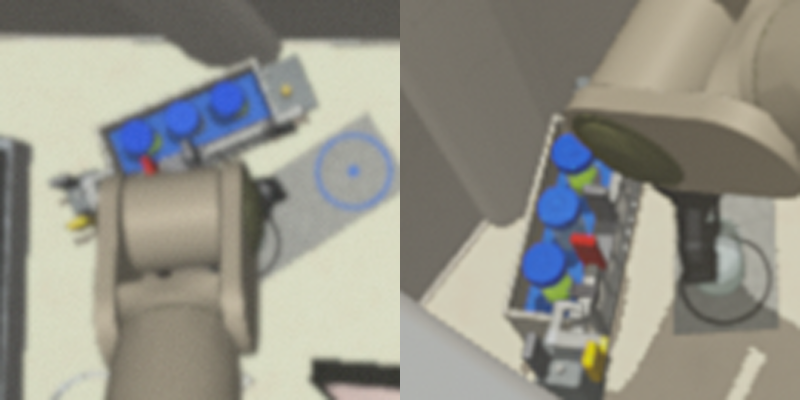

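The top crop shows the wrist over the beaker. In the side crop the near finger (about (700,240)) is just in front of the beaker, as expected. Next I lower the gripper and close it.

Request:
{"name": "steer_hand", "arguments": {"increments": {"steps":[[2, 0, 20, 0, 0, 0], [2, -2, 45, 0, 0, 0], [2, -2, 70, 0, 0, 0], [2, -2, 85, 0, 0, 0]]}}}

```text
time_s: 1.9
eef_pos: [425.8, 173.6, 199.7]
ee_rot: [-0.0, 0.956, 0.294, -0.001]
force: [0.5, -0.7, -0.6]
grip_width: 1.002
grip_force: 0.0
```

Request:
{"name": "steer_hand", "arguments": {"increments": {"steps":[[0, 0, 0, 0, 0, 0], [0, 0, 0, 0, 0, 0], [0, 0, 0, 0, 0, 0], [0, 0, 0, 0, 0, 0], [0, 0, 0, 0, 0, 0], [0, 0, 0, 0, 0, 0]]}, "jaw": 0.3, "clamp_n": 20}}

```text
time_s: 2.5
eef_pos: [426.3, 174.9, 201.7]
ee_rot: [0.0, 0.955, 0.296, 0.001]
force: [-0.4, -2.7, 7.2]
grip_width: 0.599
grip_force: 19.8
```

```bash
python3 -c "
from h import *
s=ctrl.sense();print(s['force'],s['eef_pos'])
go([425-82,0,45],-.97)"
```

```text
[-0.36431787 -2.65206302  7.18562727] [426.31848856 174.91376733 201.71027098]
shift [-167.5   97.3    1.5] rot [ 0.0015 -0.0019 -0.0007] world [ -83.3 -174.9   -1.7]
```

Request:
{"name": "steer_hand", "arguments": {"increments": {"steps":[[0, 4, 0, 0, 0, 0], [0, 12, 0, 0, 0, 0], [-1, 22, 0, 0, 0, 0], [-2, 32, 0, 0, 0, 0], [-3, 42, 0, 0, 0, 0], [-4, 52, 0, 0, 0, 0], [-4, 62, 0, 0, 0, 0], [-4, 70, 0, 0, 0, 0]]}}}

```text
time_s: 3.3
eef_pos: [462.3, 115.1, 201.8]
ee_rot: [-0.001, 0.955, 0.295, 0.001]
force: [-2.9, 6.0, 11.2]
grip_width: 0.599
grip_force: 22.1
```

Request:
{"name": "steer_hand", "arguments": {"increments": {"steps":[[0, 10, 0, 0, 0, 0], [-1, 20, 0, 0, 0, 0], [-2, 30, 0, 0, 0, 0], [-3, 40, 0, 0, 0, 0], [-4, 50, 0, 0, 0, 0], [-4, 60, 0, 0, 0, 0], [-4, 65, 0, 0, 0, 0], [-4, 65, 0, 0, 0, 0]]}}}

```text
time_s: 4.1
eef_pos: [495.9, 58.9, 201.8]
ee_rot: [0.0, 0.955, 0.295, 0.001]
force: [-0.3, 0.2, 7.1]
grip_width: 0.604
grip_force: 20.5
```

Run:
```python
from h import *
for n,(y0,x0) in {'top':(150,190),'side':(220,210)}.items():
    im=ctrl.capture(n)[:,:,::-1]; cv2.imwrite(f'pics/{n}2.png',im)
    globals()[n]=cv2.resize(im[y0:y0+110,x0:x0+110],(400,400),interpolation=cv2.INTER_CUBIC)
cv2.imwrite('pics/v2.png',np.hstack([top,side]))
```

```text
(no output)
```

View pics/v2.png

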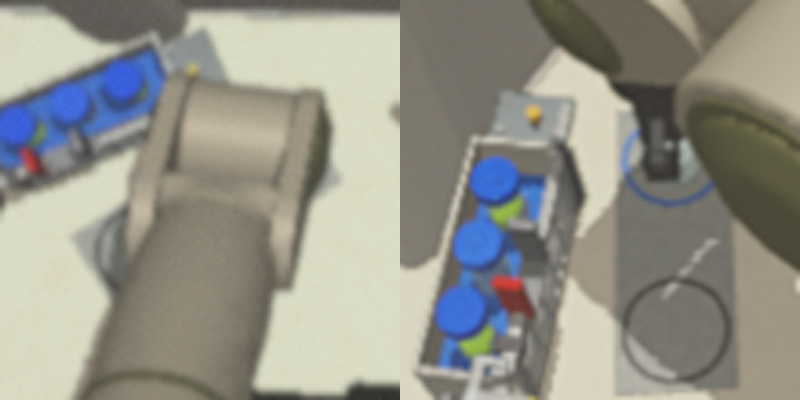

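Request:
{"name": "steer_hand", "arguments": {"increments": {"steps":[[0, 0, 0, 0, 0, 0], [0, 0, 0, 0, 0, 0], [0, 0, 0, 0, 0, 0], [0, 0, 0, 0, 0, 0], [0, 0, 0, 0, 0, 0]]}, "jaw": 1.0, "clamp_n": 20}}

```text
time_s: 4.7
eef_pos: [495.5, 59.1, 200.6]
ee_rot: [-0.0, 0.955, 0.295, -0.0]
force: [-0.8, -0.5, -0.4]
grip_width: 1.001
grip_force: 0.0
```

Request:
{"name": "steer_hand", "arguments": {"increments": {"steps":[[0, 0, -10, 0, 0, 0], [0, 0, -40, 0, 0, 0], [0, 0, -80, 0, 0, 0], [0, 0, -120, 0, 0, 0], [0, 0, -160, 0, 0, 0], [0, 0, -160, 0, 0, 0]]}}}

```text
time_s: 5.3
eef_pos: [495.8, 59.2, 366.4]
ee_rot: [0.002, 0.955, 0.296, 0.005]
force: [-0.5, 0.1, -0.4]
grip_width: 0.999
grip_force: 0.0
```

```bash
python3 -c "
from h import *
go([457,325.6,205],.41)"
```

```text
shift [ 118.4 -241.8    5.7] rot [ 0.0108 -0.0018 -1.3808] world [-38.8 266.4  -6.4]
```

Request:
{"name": "steer_hand", "arguments": {"increments": {"steps":[[15, -30, 0, 0, 0, -0.14], [30, -60, 0, 0, 0, -0.28], [45, -90, 0, 0, 0, -0.42], [60, -120, 0, 0, 0, -0.56], [75, -150, 2, 0, 0, -0.7], [90, -180, 4, 0, 0, -0.84], [105, -210, 6, 0, 0, -0.98], [118, -242, 6, 0, 0, -1.12]]}}}

```text
time_s: 6.1
eef_pos: [455.8, 326.7, 354.2]
ee_rot: [-0.0, 0.65, 0.76, -0.0]
force: [-0.3, -0.3, 0.2]
grip_width: 1.0
grip_force: 0.0
```

Request:
{"name": "steer_hand", "arguments": {"increments": {"steps":[[0, 0, 0, 0, 0, -0.14], [0, 0, 0, 0, 0, -0.26], [0, 0, 0, 0, 0, -0.26]]}}}

```text
time_s: 6.4
eef_pos: [456.0, 325.6, 354.4]
ee_rot: [-0.0, 0.548, 0.836, -0.0]
force: [0.0, -0.3, 0.1]
grip_width: 1.003
grip_force: 0.0
```

Run:
```python
from h import *
for n,(y0,x0) in {'top':(150,150),'side':(240,190)}.items():
    im=ctrl.capture(n)[:,:,::-1]; cv2.imwrite(f'pics/{n}3.png',im)
    globals()[n]=cv2.resize(im[y0:y0+130,x0:x0+130],(400,400),interpolation=cv2.INTER_CUBIC)
cv2.imwrite('pics/v3.png',np.hstack([top,side])); go([457,325.6,148],.41)
```

```text
shift [-0.   0.8 51.5] rot [-0.0004 -0.     -0.0044] world [  0.8   0.3 -51.5]
```

View pics/v3.png

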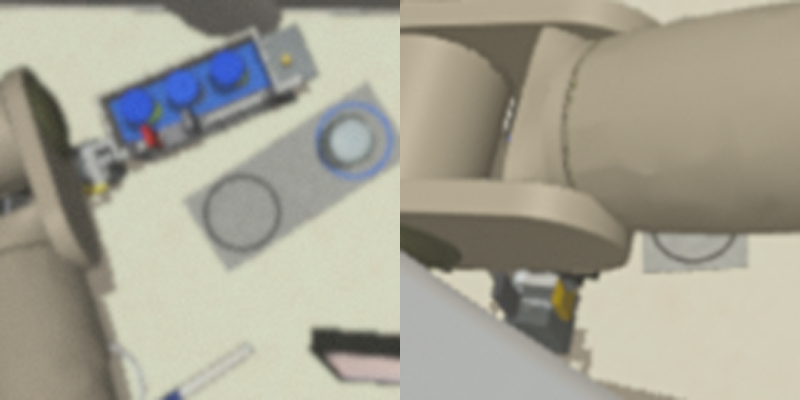

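The top crop shows the beaker standing inside the blue ring (350,140). The side crop shows the finger just right of the yellow tab (563,300). I'm descending and squeezing.

Request:
{"name": "steer_hand", "arguments": {"increments": {"steps":[[0, 1, 15, 0, 0, 0], [0, 1, 30, 0, 0, 0], [0, 1, 42, 0, 0, 0], [0, 1, 51, 0, 0, 0], [0, 1, 51, 0, 0, 0]]}}}

```text
time_s: 7.0
eef_pos: [457.1, 325.6, 302.6]
ee_rot: [-0.001, 0.549, 0.836, -0.001]
force: [0.2, -0.7, 0.1]
grip_width: 1.005
grip_force: 0.0
```

Request:
{"name": "steer_hand", "arguments": {"increments": {"steps":[[0, 0, 0, 0, 0, 0], [0, 0, 0, 0, 0, 0], [0, 0, 0, 0, 0, 0], [0, 0, 0, 0, 0, 0], [0, 0, 0, 0, 0, 0], [0, 0, 0, 0, 0, 0], [0, 0, 0, 0, 0, 0], [0, 0, 0, 0, 0, 0]]}, "jaw": 0.3, "clamp_n": 30}}

```text
time_s: 7.8
eef_pos: [456.8, 325.9, 304.4]
ee_rot: [-0.0, 0.549, 0.836, -0.0]
force: [-5.0, -2.7, 6.9]
grip_width: 0.477
grip_force: 30.3
```

Request:
{"name": "steer_hand", "arguments": {"increments": {"steps":[[0, 0, 0, 0, 0, 0], [0, 0, 0, 0, 0, 0], [0, 0, 0, 0, 0, 0], [0, 0, 0, 0, 0, 0], [0, 0, 0, 0, 0, 0], [0, 0, 0, 0, 0, 0]]}, "jaw": 1.0, "clamp_n": 20}}

```text
time_s: 8.4
eef_pos: [457.2, 325.9, 303.7]
ee_rot: [0.0, 0.549, 0.836, 0.0]
force: [0.6, -0.2, 0.4]
grip_width: 0.997
grip_force: 0.0
```

Request:
{"name": "steer_hand", "arguments": {"increments": {"steps":[[0, 0, -20, 0, 0, 0], [0, 0, -40, 0, 0, 0], [0, 0, -60, 0, 0, 0], [0, 0, -60, 0, 0, 0]]}}}

```text
time_s: 8.8
eef_pos: [457.4, 326.0, 366.1]
ee_rot: [0.001, 0.549, 0.836, 0.002]
force: [0.8, 0.4, -0.4]
grip_width: 0.999
grip_force: 0.0
```

```bash
python3 -c "
from h import *
go([497,229,207],-1.157)"
```

```text
shift [-104.7   -2.3    4.1] rot [ 0.0039 -0.0038  1.566 ] world [ 39.6 -97.   -4.1]
```

Request:
{"name": "steer_hand", "arguments": {"increments": {"steps":[[-13, 0, 0, 0, 0, 0.14], [-26, 0, 0, 0, 0, 0.28], [-39, 0, 0, 0, 0, 0.42], [-52, 0, 0, 0, 0, 0.56], [-65, 0, 0, 0, 0, 0.7], [-78, -1, 0, 0, 0, 0.84], [-91, -2, 0, 0, 0, 0.98], [-105, -2, 0, 0, 0, 1.12]]}}}

```text
time_s: 9.6
eef_pos: [497.1, 228.2, 362.5]
ee_rot: [-0.0, 0.91, 0.414, -0.001]
force: [-0.4, 0.5, -0.1]
grip_width: 1.004
grip_force: 0.0
```

Request:
{"name": "steer_hand", "arguments": {"increments": {"steps":[[0, 0, 0, 0, 0, 0.14], [0, 0, 0, 0, 0, 0.28], [0, 0, 0, 0, 0, 0.42], [0, 0, 0, 0, 0, 0.446], [0, 0, 0, 0, 0, 0.446]]}}}

```text
time_s: 10.1
eef_pos: [497.1, 228.7, 363.0]
ee_rot: [-0.0, 0.978, 0.207, -0.0]
force: [-0.1, 0.2, 0.0]
grip_width: 1.002
grip_force: 0.0
```

Run:
```python
from h import *
for n,(y0,x0) in {'top':(150,150),'side':(260,200)}.items():
    im=ctrl.capture(n)[:,:,::-1]; cv2.imwrite(f'pics/{n}4.png',im)
    globals()[n]=cv2.resize(im[y0:y0+100,x0:x0+100],(400,400),interpolation=cv2.INTER_CUBIC)
cv2.imwrite('pics/v4.png',np.hstack([top,side])); go([497,229,148],-1.157)
```

```text
shift [ 0.1 -0.3 60.3] rot [-0.0001  0.0005  0.0027] world [ -0.1   0.3 -60.3]
```

View pics/v4.png

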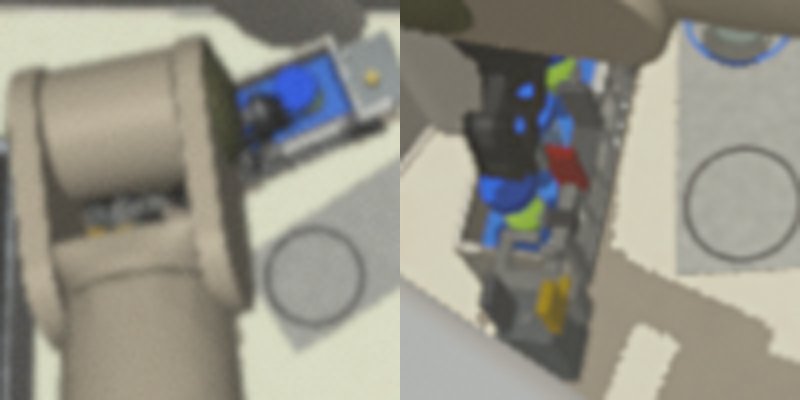

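The side crop shows the red tab at (565,165) and the finger tip at about (495,170), still higher than the tab. The yellow tab sits close to its post. I'll check the alignment numerically.

Run:
```python
from h import *
np.set_printoptions(precision=1,suppress=True)
p=ctrl.sense()['eef_pos']; yd=np.array([-.402,.916,0]); xd=np.array([.916,.402,0])
c=p-[0,0,155]
# tip of +y finger: corners of pad/back at tip, z = c-18+13 .. c-18
for z in (c[2]-5,c[2]-18):
    for a in (42.5,57):
        q=[np.r_[(c+yd*a+xd*b)[:2],z] for b in(-11,11)]; print(z,a,((proj('side',np.array(q))-[200,260])*4+[400,0]))
# red tab top corners expected, from point (499,224)
o=np.array([499,224,165.])
q=[o+yd*a+xd*b for a in(24,32) for b in(-10,10)]; print('red',(proj('side',np.array(q))-[200,260])*4+[400,0])
```

```text
203.30190837763354 42.5 [[547.1 158.9]
 [509.6 154.2]]
203.30190837763354 57 [[541.1 183.3]
 [503.3 178.5]]
190.30190837763354 42.5 [[551.2 167. ]
 [514.2 162.4]]
190.30190837763354 57 [[545.4 191.2]
 [508.  186.4]]
red [[566.7 144.4]
 [534.1 140.4]
 [563.6 157.1]
 [530.9 153. ]]
```

Run:
```python
from h import *
np.set_printoptions(precision=1,suppress=True,linewidth=160)
im=cv2.imread('pics/side4.png').max(2)
for v in range(286,308): print(v,im[v,214:246])
im=cv2.imread('pics/side1.png').max(2); print()
for v in range(300,316): print(v,im[v,266:290])
c=np.array([425.3,173,129.8]);yd=np.array([-.565,.825,0]);xd=np.array([.825,.565,0])
for z in(c[2]-5,c[2]-18):
  for a in(42.5,57): print(z,a,proj('side',np.array([np.r_[(c+yd*a+xd*b)[:2],z] for b in(-11,11)])).ravel())
```

```text
286 [124 125 122 121 124 119  95  78  76  76  71  64  59  59  57  59  58  57  58  59  59  73 138 174 137 121 115  88  79  78  79  78]
287 [126 125 113 105 106 105  87  75  76  73  67  61  60  59  59  59  60  59  60  61  61 118 169 163 125 121 121 103  81  80  80  79]
288 [124 114  89  71  77  80  75  73  73  69  63  58  57  57  59  75  68  61  60  60  93 166 193 155 116 125 131 126 107  79  79  78]
289 [122 101  69  59  68  78  79  80  76  69  60  58  57  57  74 117 115  72  60  60 125 194 188 134 114 146 163 165 154 101  79  79]
290 [127 104  68  59  73  85  89  91  86  73  64  61  58  57  96 160 162  99  60  57 128 189 163 115 122 165 193 198 184 123  80  79]
291 [129 107  69  58  72  83  88  90  86  72  63  62  60  59 111 184 181 113  58  55  96 143 131 112 126 156 190 201 190 132  84  84]
292 [124 101  63  55  66  75  79  79  75  66  61  59  57  55  98 165 159  99  61  54  72 106 112 113 123 142 179 196 182 127  93  92]
293 [143 118  74  54  61  68  72  71  68  61  57  57  57  54  63  98  97  66  59  57  72 102 113 114 116 127 167 189 168 114  97  96]
294 [193 169 114  62  55  64
[... 2976 characters left out ...]
210 210 197 155 108  75  67  65  67  69  69  74  77  81  84  89 102 139 159 156 147 141 139 137]
312 [210 210 193 144  99  76  78  83  87  90  94 104 115 119 122 124 127 139 147 143 140 139 138 131]
313 [210 209 193 141  97  78  86 101 106 106 110 120 133 139 142 142 141 142 142 141 140 139 131 119]
314 [210 210 193 141  98  78  85 105 110 109 109 113 123 132 138 141 140 140 139 138 136 129 121 110]
315 [211 210 194 141 100  81  81  99 109 110 109 109 112 117 122 126 128 128 127 125 122 117 112 111]
124.80000000000001 42.5 [283.  306.2 274.  306.8]
124.80000000000001 57 [283.1 312.  274.1 312.5]
111.80000000000001 42.5 [283.4 308.  274.6 308.6]
111.80000000000001 57 [283.5 313.7 274.6 314.3]
```

Request:
{"name": "steer_hand", "arguments": {"increments": {"steps":[[0, 0, 15, 0, 0, 0], [0, 0, 30, 0, 0, 0], [0, 0, 40, 0, 0, 0], [0, 0, 50, 0, 0, 0], [0, 0, 60, 0, 0, 0], [0, 0, 60, 0, 0, 0]]}}}

```text
time_s: 10.8
eef_pos: [497.0, 228.6, 302.4]
ee_rot: [-0.0, 0.979, 0.206, -0.001]
force: [-0.7, 0.7, -0.3]
grip_width: 0.996
grip_force: 0.0
```

Request:
{"name": "steer_hand", "arguments": {"increments": {"steps":[[0, 2, 0, 0, 0, 0], [0, 4, 0, 0, 0, 0], [0, 5, 0, 0, 0, 0], [0, 5, 0, 0, 0, 0]]}}}

```text
time_s: 11.2
eef_pos: [499.2, 223.9, 304.0]
ee_rot: [0.0, 0.979, 0.205, 0.0]
force: [0.2, -0.9, 0.4]
grip_width: 0.999
grip_force: 0.0
```

Request:
{"name": "steer_hand", "arguments": {"increments": {"steps":[[0, 0, 0, 0, 0, 0], [0, 0, 0, 0, 0, 0], [0, 0, 0, 0, 0, 0], [0, 0, 0, 0, 0, 0], [0, 0, 0, 0, 0, 0], [0, 0, 0, 0, 0, 0], [0, 0, 0, 0, 0, 0], [0, 0, 0, 0, 0, 0]]}, "jaw": 0.2, "clamp_n": 40}}

```text
time_s: 12.0
eef_pos: [499.4, 223.9, 304.5]
ee_rot: [0.0, 0.979, 0.205, 0.001]
force: [0.0, -2.7, 6.9]
grip_width: 0.408
grip_force: 40.5
```

Request:
{"name": "steer_hand", "arguments": {"increments": {"steps":[[-2.9, 0, 0, 0, 0, -0.03], [-7.8, 0.3, 0, 0, 0, -0.08], [-13.7, 1, 0, 0, 0, -0.14], [-19.5, 2, 0, 0, 0, -0.2], [-25.2, 3.3, 0, 0, 0, -0.26], [-30.8, 5, 0, 0, 0, -0.32], [-36.3, 7, 0, 0, 0, -0.38], [-38.2, 7.7, 0, 0, 0, -0.4]]}, "jaw": 0.2, "clamp_n": 60}}

```text
time_s: 12.8
eef_pos: [467.2, 201.7, 304.7]
ee_rot: [-0.001, 0.918, 0.396, 0.001]
force: [1.5, 3.2, 7.4]
grip_width: 0.404
grip_force: 59.2
```

Request:
{"name": "steer_hand", "arguments": {"increments": {"steps":[[-4.9, 0.1, 0, 0, 0, -0.05], [-9.8, 0.5, 0, 0, 0, -0.1], [-14.6, 1.1, 0, 0, 0, -0.15], [-19.5, 2, 0, 0, 0, -0.2]]}}}

```text
time_s: 13.2
eef_pos: [455.2, 186.8, 304.7]
ee_rot: [-0.001, 0.874, 0.486, 0.001]
force: [1.6, 10.6, 7.6]
grip_width: 0.398
grip_force: 58.9
```

Request:
{"name": "steer_hand", "arguments": {"increments": {"steps":[[-4.9, 0.1, 0, 0, 0, -0.05], [-9.8, 0.5, 0, 0, 0, -0.1], [-14.6, 1.1, 0, 0, 0, -0.15], [-19.5, 2, 0, 0, 0, -0.2], [-24.2, 3, 0, 0, 0, -0.25], [-29, 4.4, 0, 0, 0, -0.3]]}}}

```text
time_s: 13.8
eef_pos: [443.1, 159.7, 304.6]
ee_rot: [-0.001, 0.791, 0.612, -0.0]
force: [-6.2, 7.9, 13.8]
grip_width: 0.398
grip_force: 58.2
```

Request:
{"name": "steer_hand", "arguments": {"increments": {"steps":[[-7.3, 0.3, 0, 0, 0, -0.075], [-14.6, 1.1, 0, 0, 0, -0.15], [-21.9, 2.5, 0, 0, 0, -0.225], [-29, 4.4, 0, 0, 0, -0.3], [-35.9, 6.8, 0, 0, 0, -0.375], [-42.6, 9.8, 0, 0, 0, -0.45], [-49.1, 13.2, 0, 0, 0, -0.525], [-55.3, 17.1, 0, 0, 0, -0.6]]}}}

```text
time_s: 14.6
eef_pos: [445.2, 101.7, 304.6]
ee_rot: [-0.002, 0.574, 0.819, -0.001]
force: [-11.8, 5.2, 18.9]
grip_width: 0.401
grip_force: 57.9
```

Request:
{"name": "steer_hand", "arguments": {"increments": {"steps":[[0, 0, 0, 0, 0, 0], [0, 0, 0, 0, 0, 0], [0, 0, 0, 0, 0, 0], [0, 0, 0, 0, 0, 0]]}}}

```text
time_s: 15.0
eef_pos: [445.1, 102.0, 304.6]
ee_rot: [-0.002, 0.575, 0.818, -0.001]
force: [-13.5, 5.2, 20.2]
grip_width: 0.399
grip_force: 57.8
```

Run:
```python
from h import *
s=ctrl.sense(); print(s['force'],s['wrist_torque'],s['joints'])
for n,(y0,x0) in {'top':(150,160),'side':(230,190)}.items():
    im=ctrl.capture(n)[:,:,::-1]; cv2.imwrite(f'pics/{n}5.png',im)
    globals()[n]=cv2.resize(im[y0:y0+130,x0:x0+130],(400,400),interpolation=cv2.INTER_CUBIC)
cv2.imwrite('pics/v5.png',np.hstack([top,side]))
```

```text
[-13.50133556   5.18623475  20.21599215] [0.4247217  2.76280376 0.48996157] [-3.23280022e-02  2.77811583e-01  1.82995115e+00 -7.01235869e-06
  1.03822804e+00 -3.77362334e-01]
```

View pics/v5.png

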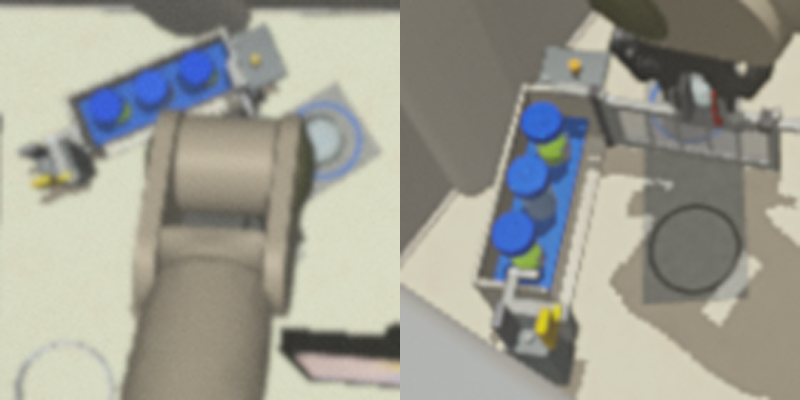

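The gate stands wide open in the side crop: its top rail runs from about (608,97) to (778,125). The red tab is in the grip and the beaker is still in the ring (top crop, (325,140)). I'll do a quick check of the gate angle.

Run:
```python
from h import *
S=lambda x,y:(190+(x-400)/400*130,230+y/400*130)
a,b=onz('side',S(608,97),106),onz('side',S(778,125),106); d=a-b; print(d,np.hypot(*d[:2]))
p,q=onz('side',S(524,88),106),onz('side',S(478,285),106);e=q-p
print('gate dir',np.arctan2(d[1],d[0]),'cage y',np.arctan2(e[1],e[0])-np.pi/2)
```

```text
[141.64517509  52.76369008   0.        ] 151.15344063824728
gate dir 0.35658243636707204 cage y 0.448013123076644
```

Request:
{"name": "steer_hand", "arguments": {"increments": {"steps":[[-1, 0, 0, 0, 0, -0.01], [-2, 0, 0, 0, 0, -0.02], [-2, 0, 0, 0, 0, -0.02], [-2, 0, 0, 0, 0, -0.02], [-2, 0, 0, 0, 0, -0.02]]}}}

```text
time_s: 15.6
eef_pos: [445.8, 100.1, 304.6]
ee_rot: [-0.002, 0.567, 0.824, -0.001]
force: [-13.8, 4.8, 20.2]
grip_width: 0.398
grip_force: 57.9
```

```bash
python3 -c "
from rig import ctrl
print(ctrl.finish_job())"
```

```text
the job is handed in; nothing more can be done
None
```

I handed the job in at 15.6 s with the beaker standing in the blue ring, the yellow catch squeezed home, and the gripper holding the red catch squeezed with the gate at about 1.5 rad; the judge's verdict was not shown.

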